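# Hold the media cabinet's top flap at the pointer

## Robot

A 6-joint arm with a two-finger parallel gripper is mounted at the origin on the work surface. World frame = base frame: x ahead of the robot, y to its left, z up, the work surface at z = 0. Lengths are in mm, angles in rad, forces in N, time in s.
With the tool pointing down it reaches from about 225 to 875 mm from the base axis. Payload 3.4 kg.
Tool frame: the origin (TCP) lies at the very end of the fingers, on their centre line; the grasp point (between the pads) lies 19 mm behind it (bot.grasp_offset is the distance from the TCP to the grasp point, in mm); y points along the fingers, x is the direction in which the jaws open and shut, and the axes are right-handed (so a half turn about y gives the same grasp; the last joint's range is limited). The gripper opens to 85 mm and grips with 20 to 120 N. Pads are 22 mm wide; open, the fingers measure 114 mm over their backs; the gripper's body (76 mm by 85 mm) begins 54 mm behind the grasp point. The pads swing forward as they close: fully open they stand 13 mm farther back than shut.
Start: joints at [-1.33, 0.276, 1.505, -0, 1.361, -0.121], TCP at [203.527, -537.81, 231.328] pointing down, gripper open.
Joint ranges: [-2.89, 2.89], [-0.75, 2.08], [0.22, 2.7], [-1.18, 4.32], [0.11, 2.71], [-2.7, 2.7]. Speed limits (rad/s): [2.57, 2.57, 3.14, 3.14, 3.14, 3.14].

## Interface

Orientations are given as a rotation vector (axis times angle).
In Python, from plant import bot gives the robot as it stands. The module is installed in compiled form; this text tells all that it offers.
- The arm moves only by the tool jog_arm, never from a script. Its argument "steps" is a list of rows, each an object with "gripper": the opening, from 0 (shut) to 1 (fully open); "translation": the shift along the world's x, y, z in mm, a list of three; "yaw": the turn about the world's z in rad. A call has 1 to 5 rows; each row shifts and turns the commanded pose from where the row before left it; what a row does not reach is not made up. A row lasts 1/10 s, in which the tool goes at most 50 mm and 8.59 degrees, less where a joint would pass 70% of its speed; a pose out of reach is approached as far as the arm can. A call is refused whole if a number of a shift passes 50 or a number of a turn 0.15, either way. A call with a gripper value outside its range is refused whole. The fingers move at their own pace and stop on an object; "squeeze" is the grip in N (left out, the last holds). Time passes only in rows, so rows that do not move let the fingers close. It gives the time, the measured TCP pose, the force and the opening at its end, in the units of the state.
- bot.read_state(): the state, without advancing time (a new reading comes with each control period).
- bot.capture(name): name is "side" or "top"; returns a dict with "pixels" (384x512x3 uint8, blue, green, red), "depth" (384x512 float32, mm along the optical axis (not along the pixel's ray), 0 where there is no reading), "fx", "fy", "cx", "cy" (pixels), "camera_from_world" (4x4, takes a point from world to camera coordinates). Camera axes: x right, y up, looking along -z (the intrinsics and any distortion apply to the point x, -y, -z); pixel columns grow to the right and rows downward; lengths in mm; the calibration is good to about 2 mm. A picture is of the moment at which its call begins.
- bot.finish_job(): hands the job in, once; it reports no verdict.
The state is a dict: "t": time; "joint_pos": joint angles; "qvel": joint speeds; "effort": joint torques, N m; "tcp_pos": TCP position; "tcp_rot": TCP orientation; "wrist_force": force on the tool from outside, world axes, zero at the start; "torque": the same for the moment, N m; "gripper_width": opening from 0.0 (shut) to 1.0 (fully open).
Only numpy, scipy, OpenCV 4.12 (cv2) and the standard library are available. Lean on these libraries where they do the work, as an engineer would, in place of code of your own. Each camera call takes 0.05 s, during which the arm holds its last target.

## Task

I am about to fit a lid stay inside the little white media cabinet. Swing its front door open by the bar handle to about a right angle and leave it open, then lift the plywood top flap by its knob until the flap lies in line with the steel pointer arm on the cabinet's right-hand side, and keep holding it there: the flap falls shut if let go, so finish while still holding it. Do not knock the pointer out of its setting or push the other things on the table about.

Things in the scene. Friction and masses are not known exactly. Their poses are not given: they have to be found in the camera images.
- cabinet: white media cabinet fixed to the table, 160 deep (x), 280 wide (y), 150 high plus the 10 mm pale plywood top flap. Origin: centre of its underside; x points from front to back, y to the left seen from the front. The front (x = -80) faces the robot: its left (+y) 147 is the door, the rest a fixed panel with an aluminium input switcher that stands out 10 mm (its toggle 27); leave it alone
- door (a joint): angle of the front door about an upright hinge at the cabinet's left front edge, rad: 0 shut, grows as the free edge swings out of the front towards the robot and to the left (clockwise seen from above), stop at 1.75. It may start slightly ajar. Light friction, stays where it is left
- door_hinge (a point): point on the door's hinge axis (cabinet's left front edge), 120 above the table. Fixed to the cabinet, same axes
- door_handle (a point): point to grip on the door's upright round steel bar handle (10 thick), 120 above the table. The bar runs from 75 to 139 above the table, its centre line 52 in front of the hinge plane (40 clear of the door's face, which is 12 in front of that plane) and 115 from the hinge axis along the door; bent back to the door at both ends. Axes turn with the door: at joint 0 they are the cabinet's, -x points away from the door's face
- flap (a joint): angle of the top flap about a level hinge along the cabinet's y axis near its back, rad: 0 lying shut, grows as the front edge rises (pi/2 would be upright), stop at 1.5. Mass 0.18 to 0.37 kg; nothing holds it up, it falls shut when let go
- flap_hinge (a point): point on the flap's hinge axis, at the middle of the cabinet's width, 150 above the table, 65 behind the cabinet's centre. Fixed to the cabinet, same axes
- flap_knob (a point): centre of the head of the flap's aluminium knob: a round head 26 across and 22 tall, on a 14 mm stem, axis square to the flap, in the middle of the flap's width. Shut, this point is 110 in front of the hinge axis and 41 above it (31 above the flap's upper face). Axes turn with the flap; shut they are the cabinet's; -x runs along the flap from hinge to front edge. The flap is 145 long from hinge to front edge, 280 wide, 10 thick
- pointer (a joint): angle of the pointer arm, rad, about the same hinge axis and counted the same way as the flap's: it is the angle that the flap must reach. It differs from run to run (about 0.5 to 1.0), is held by stiff friction, and is not to be moved
- pointer_tip (a point): outer end of the pointer arm, a dark steel flat bar 175 long, 12 high, 6 thick with a small cross piece at its end, that turns on the flap's hinge axis 12 outside the cabinet's right-hand (-y) side, 30 longer than the flap. Axes turn with the arm; -x runs along the arm from pivot to tip
- soundbar_remote: black soundbar remote, 160 x 42 x 18, lying on the table to the right of the cabinet. Loose, not to be moved; origin: centre of its underside
- game_controller: blue game controller, about 95 x 150 x 36, on the table. Loose, not to be moved; origin: centre of its underside
- holster: clear plastic remote holster, an open box 50 x 80 x 100 high, on the table. Loose, not to be moved; origin: centre of its underside
- mug: white mug, 80 across, 90 high. Loose, not to be moved; origin: centre of its underside
- book: grey closed book 140 x 200 x 25, lying flat. Loose, not to be moved; origin: centre of its underside
- battery_box: cardboard battery box 60 x 90 x 30 high, to the left of the cabinet. Loose, not to be moved; origin: centre of its underside
- spray: white cleaner bottle, 44 across, 120 high. Loose, not to be moved; origin: centre of its underside

How it is judged (in metres and radians):
On the way, in this order (a step that is already met when the one before it is completed fails the run):
1. the door is swung wide open while the flap is still down (value of joint door above 1.1 rad and value of joint flap below 0.1 rad), for 0.2 s.
2. the flap is raised in line with the pointer and held by the gripper (value of joint flap above 0.35 rad and angle between the x axis of flap_knob and the x axis of pointer_tip, either way round below 0.08 rad and contact force between the fingers and flap above 0.5 N), for 0.3 s.
At the end, for the whole second after the job is handed in: Door open by more than 1.1 rad (63 degrees); flap within 0.08 rad (4.5 degrees) of the pointer arm, still, and held by the gripper's fingers (contact over 0.5 N); the pointer not moved by more than 15 mm (all of step 2 and value of joint door above 1.1 rad and velocity of joint flap between -0.1 and 0.1 rad/s and distance of pointer_tip from where it was at the start of the episode below 0.015 m); the arm keeps its last pose, push and grip.
It fails at once if the pointer is knocked out of its setting (tip moved over 15 mm) (distance of pointer_tip from where it was at the start of the episode above 0.015 m).
It fails at once if a bystander is pushed about (over 40 mm) (distance of any of soundbar_remote, game_controller, holster, mug, book, battery_box, spray from where it was at the start of the episode above 0.04 m).
It also fails if it takes over 51 s, if anything falls off the work surface, if the arm or the gripper's body presses on something with over 40 N, if the wrist force passes 120 N, or if a joint passes its speed limit or range.

## Working session

There is one attempt and no reset: what is moved stays moved. The work goes in short steps, Python scripts to look and compute and a tool call to move; the robot and the scene stay as the last step left them, time stands still between calls to the robot, and variables do not carry over. Pictures are saved under pics/ and viewed, and the job is handed in when it is done.

Besides the shell and the picture viewer there is one more tool, called after "Request:" as name(argument=value, ...) on one line, values as JSON. jog_arm: Moves the arm, as the interface text tells. Its arguments: {"type":"object","properties":{"steps":{"type":"array","items":{"type":"object","properties":{"gripper":{"type":"number"},"translation":{"type":"array","items":{"type":"number"}},"yaw":{"type":"number"}}}},"squeeze":{"type":"number"}},"required":["steps"]}

```bash
mkdir -p pics; python3 - <<'E'
from plant import bot
import cv2,numpy as np,pickle
print(bot.read_state())
for n in("side","top"):
    c=bot.capture(n); pickle.dump(c,open(n+"0.pkl","wb")); cv2.imwrite(f"pics/{n}0.png",c["pixels"])
    print(n,c["fx"],c["fy"],c["cx"],c["cy"],c.keys()); print(np.round(c["camera_from_world"],4)); T=np.linalg.inv(c["camera_from_world"]);print(T[:3,3])
E
```

```text
{'t': 0.0, 'joint_pos': array([-1.33000661e+00,  2.76607974e-01,  1.50620533e+00, -5.85293635e-06,
        1.36071580e+00, -1.20969285e-01]), 'qvel': array([ 9.78872350e-05,  1.56210810e-04,  4.13996758e-04,  7.23227278e-04,
       -7.52670590e-04, -3.75213475e-04]), 'effort': array([-2.70484670e-04, -4.16783345e+01, -2.45807344e+01, -5.42794642e-04,
        1.09232054e-02, -1.52012749e-07]), 'tcp_pos': array([ 203.37650346, -537.22213395,  230.40357046]), 'tcp_rot': array([-1.35759005,  0.93973947, -0.9373408 ]), 'wrist_force': array([-0.201119  , -0.98445487, -0.06762377]), 'torque': array([-0.02131671, -0.01510793,  0.02912683]), 'gripper_width': 0.9979243420600964}
side 426.784733898795 426.784733898795 258.5460484807839 194.95137195574077 dict_keys(['pixels', 'depth', 'fx', 'fy', 'cx', 'cy', 'camera_from_world'])
[[ 8.6970000e-01 -4.9350000e-01  1.1500000e-02 -4.6105020e+02]
 [ 3.3240000e-01  6.0270000e-01  7.2540000e-01 -2.6929320e+02]
 [-3.6490000e-01 -6.2700000e-01  6.8820000e-01 -1.3918238e+03]
 [ 0.0000000e+00  0.0000000e+00  0.0000000e+00  1.0000000e+00]]
[ -17.43678665 -937.97554136 1158.51516735]
top 376.8467871349362 376.8467871349362 247.7956607317553 193.49740034332666 dict_keys(['pixels', 'depth', 'fx', 'fy', 'cx', 'cy', 'camera_from_world'])
[[-5.0000000e-03 -9.9990000e-01 -9.0000000e-03  8.4291000e+00]
 [ 9.8030000e-01 -6.7000000e-03  1.9730000e-01 -5.6851130e+02]
 [-1.9730000e-01 -7.8000000e-03  9.8030000e-01 -1.2623754e+03]
 [ 0.0000000e+00  0.0000000e+00  0.0000000e+00  1.0000000e+00]]
[ 308.27771334   -5.23571019 1349.74268527]
```

View pics/side0.png

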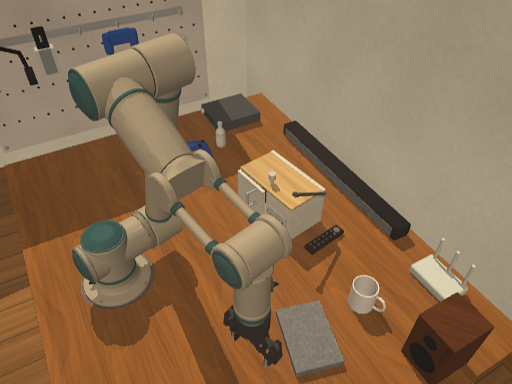

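View pics/top0.png

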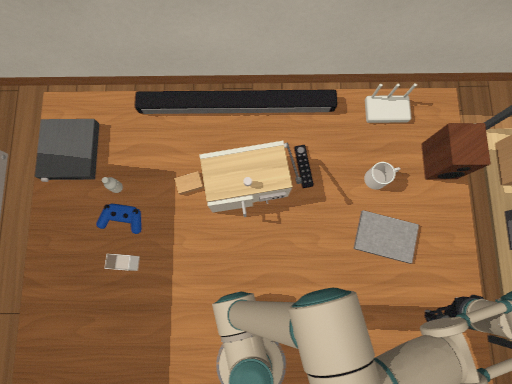

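The side view shows the cabinet at about (280,190), with the knob at (272,175) and the pointer at (308,194). In the top view the cabinet is at (247,177), the knob at (248,181) and the handle at (243,204). I'll enlarge both.

```bash
cat > h.py <<'E'
import cv2,numpy as np,pickle
def ray(c,u,v):
    d=np.array([(u-c["cx"])/c["fx"],-(v-c["cy"])/c["fy"],-1.])
    T=np.linalg.inv(c["camera_from_world"]); return T[:3,3],T[:3,:3]@d
def atz(c,u,v,z):
    o,d=ray(c,u,v); return o+d*(z-o[2])/d[2]
def dep(c,u,v):
    o,d=ray(c,u,v); return o+d*c["depth"][int(round(v)),int(round(u))]
def tri(c1,p1,c2,p2):
    o1,d1=ray(c1,*p1);o2,d2=ray(c2,*p2)
    s=np.linalg.lstsq(np.c_[d1,-d2],o2-o1,rcond=None)[0]
    a=o1+s[0]*d1;b=o2+s[1]*d2; return (a+b)/2,np.linalg.norm(a-b)
def proj(c,p):
    q=c["camera_from_world"]@np.r_[p,1]; return c["cx"]-c["fx"]*q[0]/q[2],c["cy"]+c["fy"]*q[1]/q[2]
def crop(c,name,x0,y0,w,h,k):
    im=cv2.resize(c["pixels"][y0:y0+h,x0:x0+w],None,fx=k,fy=k,interpolation=cv2.INTER_CUBIC); cv2.imwrite("pics/"+name,im)
def load(n): return pickle.load(open(n,"rb"))
E
python3 - <<'E'
from h import *
crop(load("side0.pkl"),"s0c.png",225,140,120,100,6)
crop(load("top0.pkl"),"t0c.png",170,130,150,100,5)
E
```

```text
(no output)
```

View pics/s0c.png

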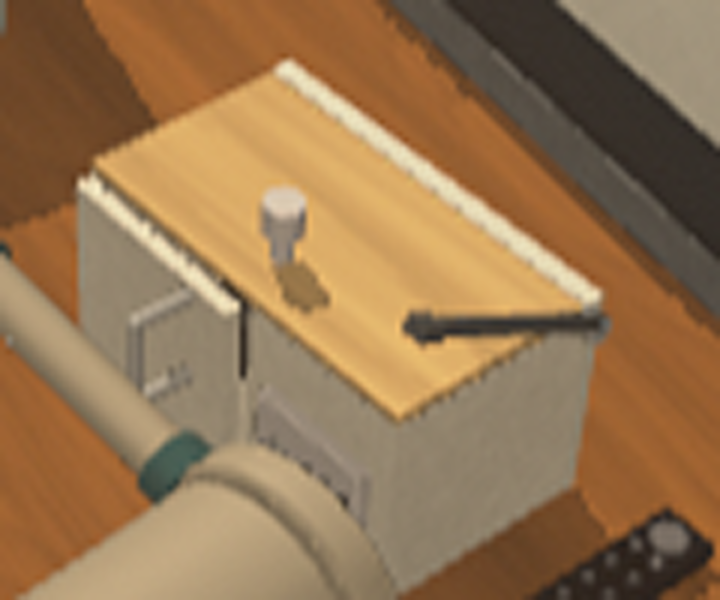

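View pics/t0c.png

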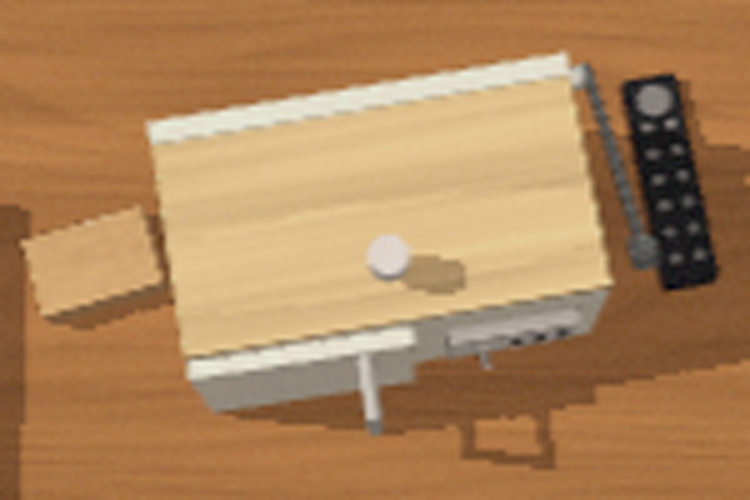

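```bash
cat > m.py <<'E'
from h import *
S=load("side0.pkl");T=load("top0.pkl")
def t(x,y): return 170+(x+.5)/5-.5,130+(y+.5)/5-.5
def s(x,y): return 225+(x+.5)/6-.5,140+(y+.5)/6-.5
pairs=dict(knobtop=((388,250),(284,202)),FR=((608,285),(400,417)),BLply=((153,142),(278,72)),FLply=((190,354),(96,162)),tip=((645,250),(420,326)),piv=((582,75),(603,322)),handletop=((374,427),(133,318)),doorfree=((413,337),(236,308)))
for k,(a,b) in pairs.items():
    p,e=tri(T,t(*a),S,s(*b)); print(k,p.round(1),"gap",e.round(1),"depthT",dep(T,*t(*a)).round(0),"depS",dep(S,*s(*b)).round(0))
P={k:atz(T,*t(*a),160)[:2] for k,a in dict(BL=(153,142),BR=(570,80),FR=(608,285),FL=(190,354)).items()}
print(P)
d=(P["BL"]-P["BR"]+P["FL"]-P["FR"]); print("yaw of y",np.arctan2(-d[0],d[1]))
d=(P["BL"]+P["BR"]-P["FL"]-P["FR"]); print("yaw of x",np.arctan2(d[1],d[0]))
print(np.linalg.norm(P["BL"]-P["BR"]),np.linalg.norm(P["BL"]-P["FL"]))
E
python3 m.py
```

```text
knobtop [583.6   5.6 202.1] gap 0.1 depthT [583.   6. 204.] depS [584.   6. 202.]
FR [ 571.9 -137.   158.1] gap 4.1 depthT [ 571. -137.  153.] depS [ 575. -136.  156.]
BLply [670.4 159.5 158.7] gap 4.4 depthT [666. 159. 165.] depS [671. 156. 161.]
FLply [526.8 132.9 161.7] gap 2.3 depthT [526. 134. 159.] depS [529. 134. 161.]
tip [ 573.1 -150.1  238.1] gap 1.6 depthT [ 573. -150.  244.] depS [ 570. -153.  242.]
piv [ 717.2 -124.8  153. ] gap 6.5 depthT [ 712. -123.  159.] depS [ 717. -130.  159.]
handletop [484.   14.  147.9] gap 9.2 depthT [485.  16. 112.] depS [490.  16. 144.]
doorfree [540.4 -10.8 151. ] gap 5.3 depthT [558. -10.  45.] depS [546.  -6. 145.]
{'BL': array([667.81961917, 160.09760541]), 'BR': array([ 708.27960791, -114.77709135]), 'FR': array([ 569.51798139, -136.00923622]), 'FL': array([526.01609397, 133.47586071])}
yaw of y 0.1530337253465558
yaw of x 0.16893679234185408
277.83647997961407 144.28082703656673
```

```bash
cat >> m.py <<'E'
print("----")
from plant import bot
from scipy.spatial.transform import Rotation as R
st=bot.read_state(); M=R.from_rotvec(st["tcp_rot"]).as_matrix(); print(M.round(3), bot.grasp_offset)
psi=.155; X=np.array([np.cos(psi),np.sin(psi),0]);Y=np.array([-np.sin(psi),np.cos(psi),0])
knob=tri(T,t(388,250),S,s(284,202))[0]
hinge=knob+110*X; hinge[2]=150
print("hinge",hinge)
c=hinge-65*X; dh=c-80*X+140*Y; print("doorhinge",dh)
a=np.arctan2(52,115)
for nm,px in dict(bar=(374,424)).items():
    for z in(137,139,130): 
        p=atz(T,*t(*px),z); r=(p-dh); lx,ly=r@X,r@Y; print(p.round(1),"loc",lx,ly,np.hypot(lx,ly),"door ang",np.arctan2(-lx,-ly)-a)
p=tri(T,t(413,337),S,s(236,308))[0]-dh; print("free edge",p@X,p@Y)
# pointer via dark pixel depth
for n,C,(x0,y0,x1,y1) in(("top",T,(286,143,299,181)),("side",S,(292,190,327,198))):
    m=C["pixels"].max(2)<115
    pts=[]
    for v in range(y0,y1):
        for u in range(x0,x1):
            if C["depth"][v,u]>0 and (n=="top" or m[v,u]):
                q=dep(C,u,v)-hinge; l=np.array([q@X,q@Y,q[2]])
                if abs(l[1]+155)<8 and l[2]>15: pts.append(l)
    pts=np.array(pts); ang=np.arctan2(pts[:,2],-pts[:,0]); rr=np.hypot(pts[:,0],pts[:,2]); 
    g=rr>60; print(n,len(pts),np.median(ang[g]), np.median(ang[g]-6/rr[g]), rr.max()); 
    A=np.polyfit(-pts[:,0],pts[:,2],1); print(A,np.arctan(A[0]))
E
python3 m.py | sed -n '/----/,$p'
```

```text
----
[[ 0.354 -0.     0.935]
 [-0.935  0.002  0.354]
 [-0.002 -1.     0.   ]] 18.700000000000003
hinge [692.29881905  22.56154333 150.        ]
doorhinge [527.42393319 138.49804324 150.        ]
[483.2  15.8 137. ] loc -62.60332031231313 -114.39112149327003 130.40132050947238 door ang 0.07608784789701079
[482.9  15.8 139. ] loc -62.89374515690597 -114.38087640006259 130.5320193129189 door ang 0.07807729230561994
[484.2  15.9 130. ] loc -61.586833356238245 -114.42697931949608 129.94795742539952 door ang 0.06909344402020806
free edge -10.222348777098606 -149.55032711558033
top 84 0.5844362926631235 0.5367898974680687 174.3135868068798
[ 0.55187246 10.81988741] 0.5042796632353967
side 90 0.564410074095377 0.5158128740286443 175.5909425276984
[0.54152337 9.42632602] 0.4963119576766227
```

Request:
jog_arm(steps=[{"gripper": 1, "translation": [14, 28, 0], "yaw": 0.14}, {"gripper": 1, "translation": [14, 28, 0], "yaw": 0.14}, {"gripper": 1, "translation": [14, 28, 0], "yaw": 0.14}, {"gripper": 1, "translation": [14, 28, 0], "yaw": 0.14}, {"gripper": 1, "translation": [14, 28, 0], "yaw": 0.14}], squeeze=60)

```text
t: 0.6
tcp_pos: [273.8, -396.4, 230.9]
tcp_rot: [-1.534, 0.395, -0.394]
wrist_force: [0.2, 0.1, -0.2]
gripper_width: 0.998
```

Request:
jog_arm(steps=[{"gripper": 1, "translation": [14, 28, 0], "yaw": 0.14}, {"gripper": 1, "translation": [14, 28, 0], "yaw": 0.14}, {"gripper": 1, "translation": [14, 28, 0], "yaw": 0.14}, {"gripper": 1, "translation": [14, 28, 0], "yaw": 0.14}, {"gripper": 1, "translation": [14, 28, 0], "yaw": 0.14}])

```text
t: 1.1
tcp_pos: [343.7, -256.4, 231.1]
tcp_rot: [-1.565, -0.154, 0.154]
wrist_force: [0.8, 0.2, 0.4]
gripper_width: 1.002
```

Request:
jog_arm(steps=[{"gripper": 1, "translation": [14, 28, 0], "yaw": 0.14}, {"gripper": 1, "translation": [14, 28, 0], "yaw": 0.14}, {"gripper": 1, "translation": [14, 28, 0], "yaw": 0.14}, {"gripper": 1, "translation": [14, 28, 0], "yaw": 0.14}, {"gripper": 1, "translation": [14, 28, 0], "yaw": 0.14}])

```text
t: 1.6
tcp_pos: [413.6, -116.5, 231.1]
tcp_rot: [-1.455, -0.7, 0.7]
wrist_force: [1.3, -0.7, 0.5]
gripper_width: 1.001
```

Request:
jog_arm(steps=[{"gripper": 1, "translation": [14, 26, 0], "yaw": 0.14}, {"gripper": 1, "translation": [14, 26, 0], "yaw": 0.14}, {"gripper": 1, "translation": [14, 26, 0], "yaw": 0.14}, {"gripper": 1, "translation": [14, 26, 0], "yaw": 0.14}, {"gripper": 1, "translation": [14, 26, 0], "yaw": 0.14}])

```text
t: 2.1
tcp_pos: [483.7, 13.4, 231.0]
tcp_rot: [-1.196, -1.228, 1.229]
wrist_force: [0.4, 0.1, -0.2]
gripper_width: 0.999
```

Request:
jog_arm(steps=[{"gripper": 1, "translation": [1.5, 4.5, -20], "yaw": 0.075}, {"gripper": 1, "translation": [0, 0, -20], "yaw": 0}, {"gripper": 1, "translation": [0, 0, -20], "yaw": 0}])

```text
t: 2.4
tcp_pos: [484.9, 17.3, 170.3]
tcp_rot: [-1.162, -1.28, 1.28]
wrist_force: [0.4, -0.0, -0.8]
gripper_width: 1.001
```

```bash
cat > snap.py <<'E'
import sys;from plant import bot
from h import *
k=sys.argv[1]
for n in("side","top"):
    c=bot.capture(n); pickle.dump(c,open(n+k+".pkl","wb")); 
    if n=="side": crop(c,f"s{k}.png",200,130,140,110,5)
    else: crop(c,f"t{k}.png",170,130,150,110,5)
st=bot.read_state(); print({a:np.round(v,3) for a,v in st.items() if a in("t","tcp_pos","tcp_rot","joint_pos","wrist_force")})
E
python3 snap.py 1
```

```text
{'t': np.float64(2.5), 'joint_pos': array([-0.109,  0.188,  1.79 ,  0.   ,  1.17 , -1.775]), 'tcp_pos': array([482.567,  17.137, 168.58 ]), 'tcp_rot': array([-1.157, -1.275,  1.282]), 'wrist_force': array([-0.313,  0.061, -1.27 ])}
```

View pics/s1.png

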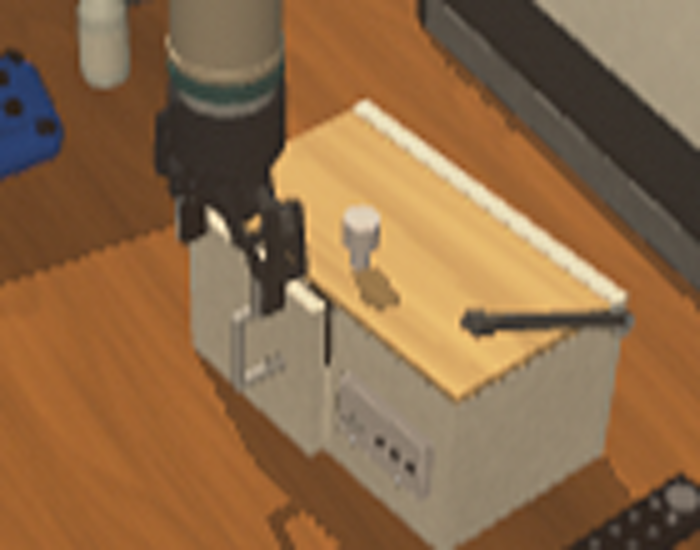

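View pics/t1.png

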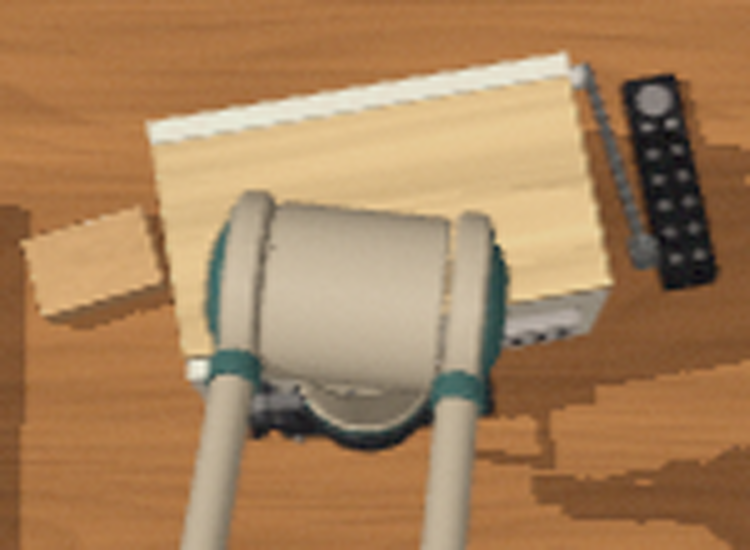

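The fingers straddle the bar: in the side crop it is at (238,345), with the fingers at (190,240) and (275,300). Next I descend and grip.

Request:
jog_arm(steps=[{"gripper": 1, "translation": [3, 0, -18], "yaw": 0}, {"gripper": 1, "translation": [0, 0, -18], "yaw": 0}, {"gripper": 1, "translation": [0, 0, -18], "yaw": 0}, {"gripper": 1, "translation": [0, 0, -14], "yaw": 0}, {"gripper": 1, "translation": [0, 0, 0], "yaw": 0}])

```text
t: 3.0
tcp_pos: [487.0, 16.7, 102.5]
tcp_rot: [-1.16, -1.277, 1.28]
wrist_force: [-0.0, 0.2, 0.7]
gripper_width: 0.999
```

Request:
jog_arm(steps=[{"gripper": 0, "translation": [0, 0, 0], "yaw": 0}, {"gripper": 0, "translation": [0, 0, 0], "yaw": 0}, {"gripper": 0, "translation": [0, 0, 0], "yaw": 0}, {"gripper": 0, "translation": [0, 0, 0], "yaw": 0}, {"gripper": 0, "translation": [0, 0, 0], "yaw": 0}], squeeze=40)

```text
t: 3.5
tcp_pos: [488.2, 16.7, 103.7]
tcp_rot: [-1.163, -1.28, 1.279]
wrist_force: [0.5, 0.9, -0.2]
gripper_width: 0.142
```

```bash
python3 snap.py 2
```

```text
{'t': np.float64(3.6), 'joint_pos': array([-1.080e-01,  2.580e-01,  1.880e+00,  1.000e-03,  1.002e+00,
       -1.775e+00]), 'tcp_pos': array([488.322,  16.934, 103.76 ]), 'tcp_rot': array([-1.163, -1.28 ,  1.278]), 'wrist_force': array([0.286, 2.699, 2.243])}
```

View pics/s2.png

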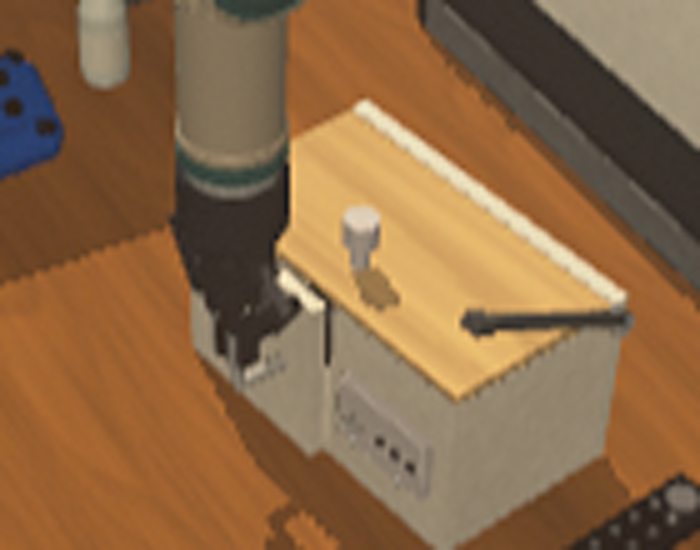

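The grip closed on 12 mm, which fits the bar. Next, the arc increments.

```bash
python3 - <<'E'
import numpy as np
h=np.array([527.4,138.5]);r=np.array([488,17])-h
p=r
for i in range(1,16):
    a=-.1*i;q=np.array([[np.cos(a),-np.sin(a)],[np.sin(a),np.cos(a)]])@r
    print(i,(q-p).round(1),(q+h).round(0));p=q
E
```

```text
1 [-11.9   4.5] [476.  22.]
2 [-11.4   5.7] [465.  27.]
3 [-10.8   6.8] [454.  34.]
4 [-10.1   7.9] [444.  42.]
5 [-9.2  8.8] [435.  51.]
6 [-8.3  9.7] [426.  60.]
7 [-7.3 10.5] [419.  71.]
8 [-6.2 11.2] [413.  82.]
9 [-5.1 11.7] [408.  94.]
10 [-3.9 12.2] [404. 106.]
11 [-2.6 12.5] [401. 119.]
12 [-1.4 12.7] [400. 131.]
13 [-0.1 12.8] [400. 144.]
14 [ 1.2 12.7] [401. 157.]
15 [ 2.4 12.5] [403. 169.]
```

Request:
jog_arm(steps=[{"gripper": 0, "translation": [-12, 4.5, 0], "yaw": -0.1}, {"gripper": 0, "translation": [-11.5, 5.5, 0], "yaw": -0.1}, {"gripper": 0, "translation": [-11, 7, 0], "yaw": -0.1}, {"gripper": 0, "translation": [-10, 8, 0], "yaw": -0.1}, {"gripper": 0, "translation": [-9, 9, 0], "yaw": -0.1}])

```text
t: 4.1
tcp_pos: [434.0, 50.2, 103.7]
tcp_rot: [-1.376, -0.903, 0.904]
wrist_force: [-0.7, -1.6, 3.6]
gripper_width: 0.109
```

Request:
jog_arm(steps=[{"gripper": 0, "translation": [-8.5, 9.5, 0], "yaw": -0.1}, {"gripper": 0, "translation": [-7, 10.5, 0], "yaw": -0.1}, {"gripper": 0, "translation": [-6, 11, 0], "yaw": -0.1}, {"gripper": 0, "translation": [-5, 12, 0], "yaw": -0.1}, {"gripper": 0, "translation": [-4, 12, 0], "yaw": -0.1}])

```text
t: 4.6
tcp_pos: [402.6, 105.5, 103.7]
tcp_rot: [-1.509, -0.517, 0.52]
wrist_force: [-2.5, -1.3, 5.1]
gripper_width: 0.108
```

Request:
jog_arm(steps=[{"gripper": 0, "translation": [-2.5, 12.5, 0], "yaw": -0.1}, {"gripper": 0, "translation": [-1.5, 12.5, 0], "yaw": -0.1}, {"gripper": 0, "translation": [0, 13, 0], "yaw": -0.1}, {"gripper": 0, "translation": [1, 12.5, 0], "yaw": -0.1}, {"gripper": 0, "translation": [0, 0, 0], "yaw": 0}])

```text
t: 5.1
tcp_pos: [399.5, 157.2, 103.7]
tcp_rot: [-1.56, -0.206, 0.21]
wrist_force: [-4.1, -0.4, 6.5]
gripper_width: 0.104
```

```bash
python3 snap.py 3
```

```text
{'t': np.float64(5.2), 'joint_pos': array([ 2.110e-01,  1.780e-01,  1.995e+00,  1.000e-03,  9.710e-01,
       -5.600e-02]), 'tcp_pos': array([399.411, 156.592, 103.741]), 'tcp_rot': array([-1.56 , -0.207,  0.211]), 'wrist_force': array([-4.387, -0.043,  8.323])}
```

View pics/s3.png

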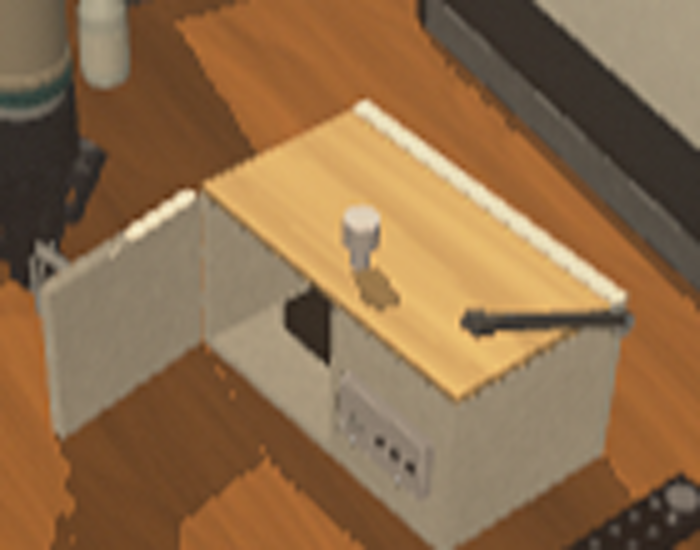

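View pics/t3.png

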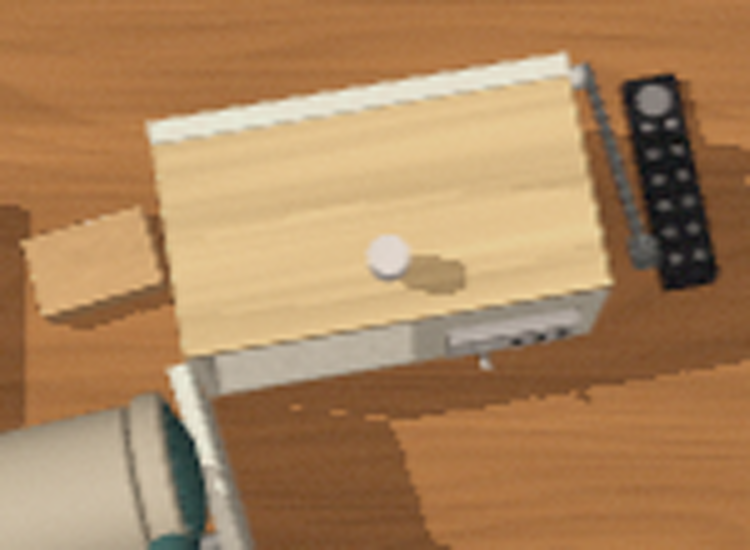

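The door stands at about a right angle: in the top crop it runs from (180,370) to (240,550). Now I release, rise and go over to the knob.

Request:
jog_arm(steps=[{"gripper": 1, "translation": [0, 0, 0], "yaw": 0}, {"gripper": 1, "translation": [0, 0, 0], "yaw": 0}, {"gripper": 1, "translation": [0, 0, 0], "yaw": 0}, {"gripper": 1, "translation": [0, 0, 0], "yaw": 0}, {"gripper": 1, "translation": [0, 0, 10], "yaw": 0}])

```text
t: 5.7
tcp_pos: [400.0, 155.8, 112.6]
tcp_rot: [-1.561, -0.206, 0.211]
wrist_force: [0.3, 1.2, -0.0]
gripper_width: 0.939
```

Request:
jog_arm(steps=[{"gripper": 1, "translation": [0, 0, 20], "yaw": 0}, {"gripper": 1, "translation": [0, 0, 30], "yaw": 0}, {"gripper": 1, "translation": [0, 0, 35], "yaw": 0}, {"gripper": 1, "translation": [0, 0, 35], "yaw": 0}, {"gripper": 1, "translation": [0, 0, 20], "yaw": 0}])

```text
t: 6.2
tcp_pos: [402.2, 156.4, 257.0]
tcp_rot: [-1.56, -0.213, 0.205]
wrist_force: [0.5, 0.1, -0.1]
gripper_width: 1.002
```

Request:
jog_arm(steps=[{"gripper": 1, "translation": [18, -15, 0], "yaw": 0.14}, {"gripper": 1, "translation": [18, -15, 0], "yaw": 0.14}, {"gripper": 1, "translation": [18, -15, 0], "yaw": 0.14}, {"gripper": 1, "translation": [18, -15, 0], "yaw": 0.14}, {"gripper": 1, "translation": [18, -15, 0], "yaw": 0.14}])

```text
t: 6.7
tcp_pos: [491.7, 80.5, 254.1]
tcp_rot: [-1.435, -0.758, 0.757]
wrist_force: [-0.7, 0.7, 0.2]
gripper_width: 1.0
```

Request:
jog_arm(steps=[{"gripper": 1, "translation": [18, -15, 0], "yaw": 0.14}, {"gripper": 1, "translation": [18, -15, 0], "yaw": 0.14}, {"gripper": 1, "translation": [18, -15, 0], "yaw": 0.14}, {"gripper": 1, "translation": [18, -15, 0], "yaw": 0.14}, {"gripper": 1, "translation": [18, -15, 0], "yaw": 0.14}])

```text
t: 7.2
tcp_pos: [581.7, 5.4, 254.0]
tcp_rot: [-1.16, -1.283, 1.283]
wrist_force: [0.6, 0.6, -0.5]
gripper_width: 1.002
```

```bash
python3 snap.py 4
```

```text
{'t': np.float64(7.3), 'joint_pos': array([-1.120e-01,  2.760e-01,  1.449e+00, -1.000e-03,  1.414e+00,
       -1.776e+00]), 'tcp_pos': array([583.192,   4.184, 253.442]), 'tcp_rot': array([-1.165, -1.279,  1.278]), 'wrist_force': array([-0.405, -0.222, -1.04 ])}
```

View pics/s4.png

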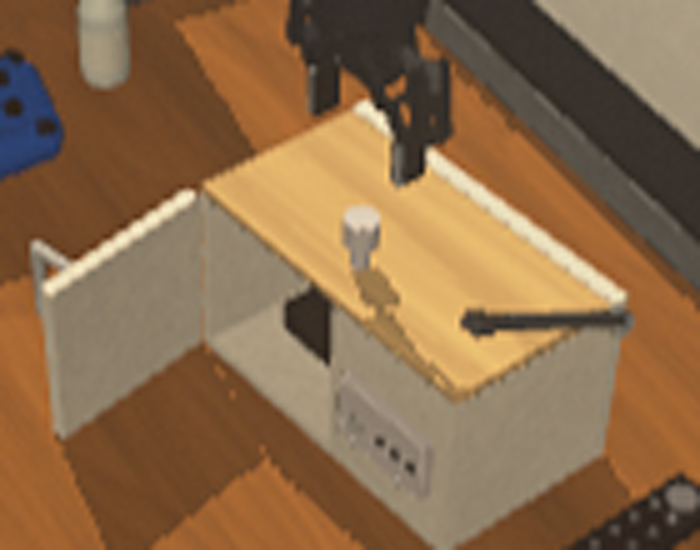

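View pics/t4.png

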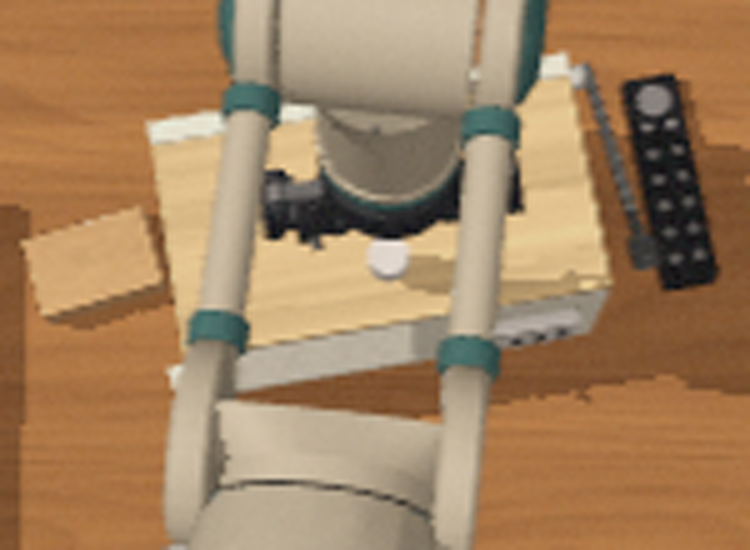

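Request:
jog_arm(steps=[{"gripper": 1, "translation": [0, 1, -20], "yaw": 0.06}, {"gripper": 1, "translation": [0, 0, -20], "yaw": 0}, {"gripper": 1, "translation": [0, 0, -20], "yaw": 0}, {"gripper": 1, "translation": [0, 0, -20], "yaw": 0}, {"gripper": 1, "translation": [0, 0, -1], "yaw": 0}])

```text
t: 7.8
tcp_pos: [578.3, 8.0, 170.2]
tcp_rot: [-1.127, -1.318, 1.323]
wrist_force: [-0.4, 0.5, -0.3]
gripper_width: 0.998
```

Request:
jog_arm(steps=[{"gripper": 0, "translation": [0, 0, 0], "yaw": 0}, {"gripper": 0, "translation": [0, 0, 0], "yaw": 0}, {"gripper": 0, "translation": [0, 0, 0], "yaw": 0}, {"gripper": 0, "translation": [0, 0, 0], "yaw": 0}, {"gripper": 0, "translation": [0, 0, 0], "yaw": 0}], squeeze=50)

```text
t: 8.3
tcp_pos: [581.7, 6.0, 173.7]
tcp_rot: [-1.135, -1.323, 1.324]
wrist_force: [-1.0, -3.2, 5.0]
gripper_width: 0.282
```

```bash
python3 snap.py 5; python3 - <<'E'
import numpy as np
h=np.array([692.3,22.6]);psi=.155
# knob local (-110,41): position vs angle
p=None
for a in np.arange(0,.601,.05):
    x=-110*np.cos(a)+41*np.sin(a)*1; z=110*np.sin(a)+41*np.cos(a)
    q=np.array([x*np.cos(psi),x*np.sin(psi),z])
    if p is not None: print(round(a,2),(q-p).round(1),(q-q0).round(1))
    else: q0=q
    p=q
E
```

```text
{'t': np.float64(8.4), 'joint_pos': array([-0.108,  0.322,  1.585, -0.002,  1.232, -1.833]), 'tcp_pos': array([581.707,   6.045, 173.642]), 'tcp_rot': array([-1.135, -1.323,  1.323]), 'wrist_force': array([-0.61 , -3.351,  6.345])}
0.05 [2.2 0.3 5.4] [2.2 0.3 5.4]
0.1 [2.4 0.4 5.3] [ 4.6  0.7 10.8]
0.15 [2.7 0.4 5.2] [ 7.3  1.1 16. ]
0.2 [2.9 0.5 5.1] [10.2  1.6 21. ]
0.25 [3.2 0.5 4.9] [13.4  2.1 25.9]
0.3 [3.4 0.5 4.7] [16.8  2.6 30.7]
0.35 [3.7 0.6 4.6] [20.5  3.2 35.2]
0.4 [3.9 0.6 4.4] [24.4  3.8 39.6]
0.45 [4.1 0.6 4.2] [28.4  4.4 43.8]
0.5 [4.3 0.7 4. ] [32.7  5.1 47.7]
0.55 [4.5 0.7 3.7] [37.2  5.8 51.4]
0.6 [4.7 0.7 3.5] [41.9  6.5 54.9]
```

View pics/s5.png

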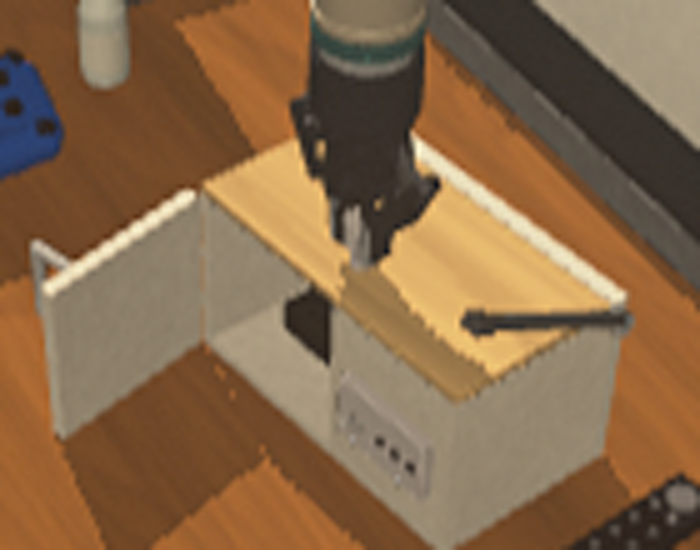

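The knob is gripped: the opening is about 24 mm and the head is between the pads at (355,230) in the crop. I'll lift to about 0.5 rad and then look.

Request:
jog_arm(steps=[{"gripper": 0, "translation": [2, 0.5, 5.5], "yaw": 0}, {"gripper": 0, "translation": [2.5, 0.5, 5.5], "yaw": 0}, {"gripper": 0, "translation": [2.5, 0.5, 5], "yaw": 0}, {"gripper": 0, "translation": [3, 0.5, 5], "yaw": 0}, {"gripper": 0, "translation": [3, 0.5, 5], "yaw": 0}], squeeze=60)

```text
t: 8.9
tcp_pos: [592.9, 8.0, 196.4]
tcp_rot: [-1.13, -1.318, 1.327]
wrist_force: [1.4, -5.4, -7.6]
gripper_width: 0.286
```

Request:
jog_arm(steps=[{"gripper": 0, "translation": [3.5, 0.5, 4.5], "yaw": 0}, {"gripper": 0, "translation": [4, 0.5, 4.5], "yaw": 0}, {"gripper": 0, "translation": [4, 0.5, 4.5], "yaw": 0}, {"gripper": 0, "translation": [4, 0.5, 4], "yaw": 0}, {"gripper": 0, "translation": [4.5, 0.5, 4], "yaw": 0}])

```text
t: 9.4
tcp_pos: [610.9, 10.9, 217.8]
tcp_rot: [-1.126, -1.315, 1.328]
wrist_force: [-4.6, -4.5, -3.2]
gripper_width: 0.284
```

Request:
jog_arm(steps=[{"gripper": 0, "translation": [0, 0, 0], "yaw": 0}, {"gripper": 0, "translation": [0, 0, 0], "yaw": 0}])

```text
t: 9.6
tcp_pos: [611.3, 11.0, 218.0]
tcp_rot: [-1.127, -1.315, 1.327]
wrist_force: [-3.4, -4.3, -2.2]
gripper_width: 0.281
```

```bash
python3 snap.py 6
```

```text
{'t': np.float64(9.7), 'joint_pos': array([-0.094,  0.342,  1.44 , -0.003,  1.367, -1.819]), 'tcp_pos': array([611.243,  10.988, 218.   ]), 'tcp_rot': array([-1.127, -1.316,  1.327]), 'wrist_force': array([-1.776, -4.981, -2.433])}
```

View pics/s6.png

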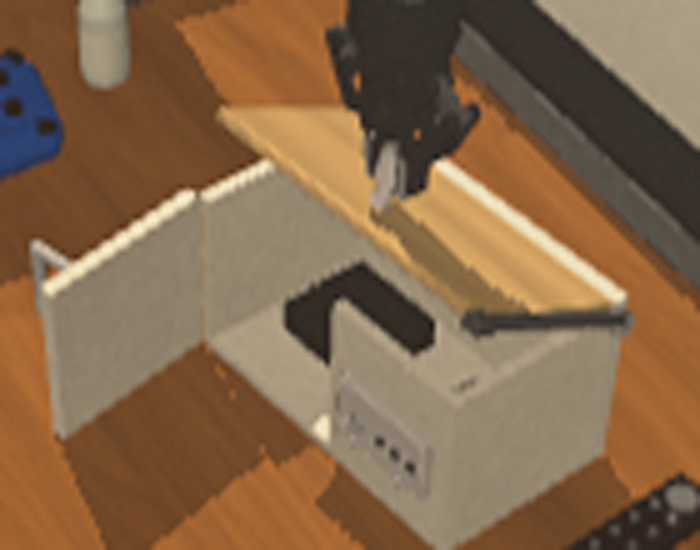

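View pics/t6.png

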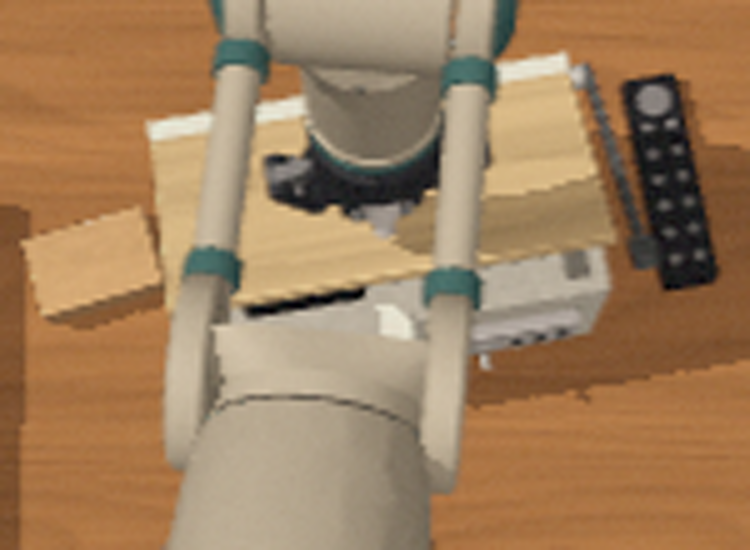

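The flap is raised and held: its front edge runs from (220,110) to (470,305) in the side crop, close to the pointer at (470,320)-(630,320). Now I measure both angles from the depth image.

```bash
cat > ang.py <<'E'
import sys
from h import *
k=sys.argv[1]
psi=.155;X=np.array([np.cos(psi),np.sin(psi),0]);Y=np.array([-np.sin(psi),np.cos(psi),0]);H=np.array([692.3,22.6,150])
for n in("side","top"):
    C=load(n+k+".pkl"); u,v=np.meshgrid(np.arange(512),np.arange(384))
    d=C["depth"].astype(float); q=np.stack([(u-C["cx"])/C["fx"]*d,-(v-C["cy"])/C["fy"]*d,-d],-1)
    T=np.linalg.inv(C["camera_from_world"]); w=q@T[:3,:3].T+T[:3,3]-H
    L=np.stack([w@X,w@Y,w[...,2]],-1)
    hsv=cv2.cvtColor(C["pixels"],cv2.COLOR_BGR2HSV)
    for nm,m in dict(flap=(L[...,1]>-130)&(L[...,1]<130)&(L[...,0]<-8)&(L[...,0]>-135)&(L[...,2]>12)&(hsv[...,1]>70)&(hsv[...,2]>90)&(hsv[...,0]>12)&(hsv[...,0]<25)&(d>0),
                     ptr=(abs(L[...,1]+154)<9)&(L[...,0]<-15)&(L[...,0]>-165)&(L[...,2]>12)&(d>0)).items():
        m=m.astype(np.uint8)
        if nm=="flap": m=cv2.erode(m,np.ones((3,3)))
        p=L[m>0]
        for _ in range(4):
            A=np.c_[p,np.ones(len(p))] 
            if nm=="flap": c=np.linalg.lstsq(np.c_[p[:,0],p[:,1],np.ones(len(p))],p[:,2],rcond=None)[0]; r=p[:,2]-np.c_[p[:,0],p[:,1],np.ones(len(p))]@c
            else: c=np.polyfit(p[:,0],p[:,2],1); r=p[:,2]-np.polyval(c,p[:,0])
            p=p[abs(r)<max(3,2.5*np.median(abs(r)))]
        print(n,nm,len(p),"angle",round(float(np.arctan(-c[0])),3),"coef",np.round(c,3),"res",round(float(r.std()),2), "rmax",round(float(np.hypot(p[:,0],p[:,2]).max()),1))
E
python3 ang.py 6; python3 ang.py 0 | grep ptr
python3 - <<'E'
from h import *
crop(load("side6.pkl"),"s6z.png",285,180,50,35,14)
crop(load("top6.pkl"),"t6z.png",280,135,30,55,10)
E
```

```text
side flap 1812 angle 1.166 coef [-2.331  0.276 40.752] res 161.25 rmax 486.4
side ptr 111 angle 0.502 coef [-0.549 10.031] res 4.17 rmax 178.5
top flap 922 angle 0.441 coef [-4.7200e-01 -6.0000e-03  1.0352e+01] res 1.46 rmax 150.2
top ptr 73 angle 0.5 coef [-0.546 12.737] res 1.39 rmax 178.4
side ptr 114 angle 0.505 coef [-0.552  9.584] res 4.28 rmax 175.6
  return _methods._mean(a, axis=axis, dtype=dtype,
  ret = ret.dtype.type(ret / rcount)
  ret = _var(a, axis=axis, dtype=dtype, out=out, ddof=ddof,
  arrmean = um.true_divide(arrmean, div, out=arrmean,
  ret = ret.dtype.type(ret / rcount)
Traceback (most recent call last):
  File "ang.py", line 21, in <module>
    print(n,nm,len(p),"angle",round(float(np.arctan(-c[0])),3),"coef",np.round(c,3),"res",round(float(r.std()),2), "rmax",round(float(np.hypot(p[:,0],p[:,2]).max()),1))
                                                                                                                                      ~~~~~~~~~~~~~~~~~~~~~~~~~~~^^
ValueError: zero-size array to reduction operation maximum which has no identity
```

View pics/s6z.png

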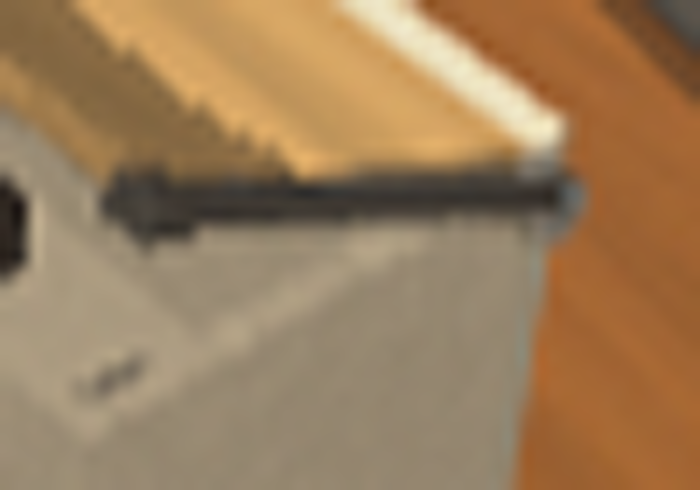

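View pics/t6z.png

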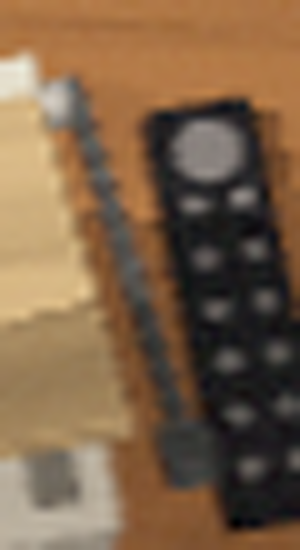

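```bash
sed -i 's/&(L\[...,2\]>12)/\&(L[...,2]>12)\&(L[...,2]<14-.62*L[...,0])/g' ang.py; cat >> ang.py <<'E'
C=load("side"+k+".pkl"); g=C["pixels"].max(2).astype(float)
us=[];pts=[]
for u in range(298,322):
    col=g[188:202,u]; w=np.clip(105-col,0,None)
    if w.sum()<50: continue
    v=188+(w*np.arange(14)).sum()/w.sum()
    o,d=ray(C,u,v); s=((H-153*Y-o)@Y)/(d@Y); r=o+s*d-H; pts.append((r@X,r[2]))
pts=np.array(pts); c=np.polyfit(pts[:,0],pts[:,1],1); print("ptr side line",len(pts),np.arctan(-c[0]),c,pts[[0,-1]].round(1).tolist(),np.std(pts[:,1]-np.polyval(c,pts[:,0])))
E
python3 ang.py 6;echo; python3 ang.py 0 2>&1| grep "ptr"; sed -n '/for u in/p' ang.py >/dev/null; python3 ang.py 3 2>&1|grep ptr
```

```text
side flap 684 angle 0.44 coef [-4.7100e-01 -5.0000e-03  1.2658e+01] res 1.23 rmax 150.5
side ptr 111 angle 0.502 coef [-0.549 10.031] res 4.17 rmax 178.5
top flap 901 angle 0.441 coef [-4.7200e-01 -6.0000e-03  1.0385e+01] res 1.47 rmax 150.2
top ptr 73 angle 0.5 coef [-0.546 12.737] res 1.39 rmax 178.4
ptr side line 24 0.4954536862728184 [-0.54041393  8.43223647] [[-130.6, 78.0], [-19.3, 18.5]] 0.43508058683791484

side ptr 114 angle 0.505 coef [-0.552  9.584] res 4.28 rmax 175.6
```

Flap about 0.44 and pointer about 0.51, so I raise the flap another 0.07 or so.

Request:
jog_arm(steps=[{"gripper": 0, "translation": [2, 0.3, 2], "yaw": 0}, {"gripper": 0, "translation": [2, 0.3, 2], "yaw": 0}, {"gripper": 0, "translation": [2, 0.4, 1.5], "yaw": 0}, {"gripper": 0, "translation": [0, 0, 0], "yaw": 0}, {"gripper": 0, "translation": [0, 0, 0], "yaw": 0}])

```text
t: 10.2
tcp_pos: [617.6, 12.1, 223.5]
tcp_rot: [-1.127, -1.316, 1.327]
wrist_force: [-3.4, -5.6, -4.1]
gripper_width: 0.284
```

Request:
jog_arm(steps=[{"gripper": 0, "translation": [0, 0, 0], "yaw": 0}, {"gripper": 0, "translation": [0, 0, 0], "yaw": 0}, {"gripper": 0, "translation": [0, 0, 0], "yaw": 0}, {"gripper": 0, "translation": [0, 0, 0], "yaw": 0}])

```text
t: 10.6
tcp_pos: [617.6, 12.1, 223.5]
tcp_rot: [-1.127, -1.316, 1.327]
wrist_force: [-1.8, -5.3, -3.4]
gripper_width: 0.282
```

```bash
python3 snap.py 7; python3 ang.py 7; python3 - <<'E'
from h import *
crop(load("side7.pkl"),"s7z.png",240,145,95,75,8)
E
```

```text
{'t': np.float64(10.7), 'joint_pos': array([-0.092,  0.348,  1.417, -0.003,  1.383, -1.817]), 'tcp_pos': array([617.584,  12.014, 223.518]), 'tcp_rot': array([-1.127, -1.316,  1.327]), 'wrist_force': array([-2.322, -4.721, -4.162])}
side flap 597 angle 0.506 coef [-5.5400e-01 -5.0000e-03  1.3431e+01] res 1.11 rmax 152.1
side ptr 114 angle 0.507 coef [-0.556  9.252] res 4.35 rmax 177.8
top flap 905 angle 0.51 coef [-5.5900e-01 -6.0000e-03  1.0629e+01] res 1.43 rmax 151.5
top ptr 76 angle 0.494 coef [-0.538 13.27 ] res 1.41 rmax 177.3
ptr side line 24 0.49542106155341814 [-0.54037178  8.44038465] [[-130.6, 78.0], [-19.3, 18.6]] 0.3709256746138566
```

View pics/s7z.png

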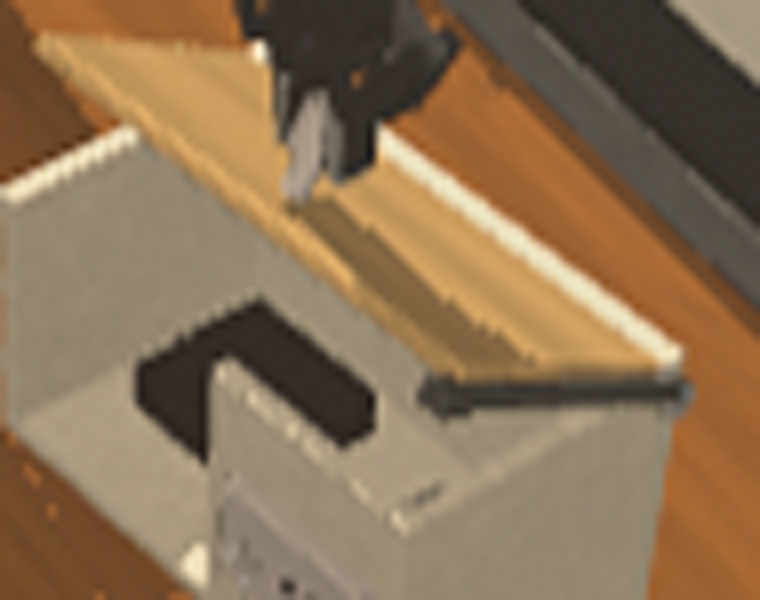

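View pics/s7.png

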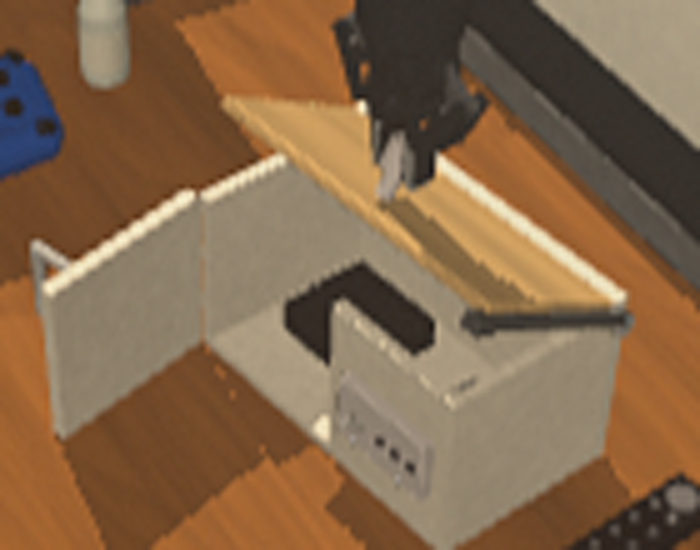

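In the side view the flap's right edge, (465,378)-(665,372), runs parallel to the pointer, (440,395)-(685,390). The door stays open and the grip is steady, so I hand in.

```bash
python3 -c "
from plant import bot
print(bot.finish_job()); s=bot.read_state(); print(s['t'],s['tcp_pos'],s['wrist_force'],s['gripper_width'])"
```

```text
the job is handed in; nothing more can be done
None
the job is handed in; nothing more can be done
```

I swung the cabinet door open to about a right angle, then lifted the flap by its knob into line with the pointer. I handed the job in at about 10.7 s with the gripper still holding the knob. No verdict was reported.

**Flap angle:** the last depth fits put the flap at 0.506 (side) and 0.510 rad (top). The pointer read 0.495–0.507 rad by the slope of its arm. A cruder reading that assumes the pivot position gave 0.52–0.54 rad. The readings disagree by up to about 0.03 rad, still inside the 0.08 limit. In the side view the flap's edge and the arm look parallel.

**Hold:** the arm was still over the last 0.4 s. The gripper's opening was steady at about 24 mm on the 26 mm knob, with roughly 6 N at the wrist.

**Door and pointer:** the door still looked open at about 90° in the last side view. I judged that from the pictures and did not measure the angle. The pointer's slope and its place in the side view matched the earlier pictures.

**Bystanders:** I saw no disturbance to the things on the table, and no contact forces above about 10 N showed in any reading. I did not measure their positions again at the end.

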